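# Square up the loose corner of a tray frame

### The job

On the plywood board, one rail of the wooden tray frame has swung inward at its corner. Take the L-shaped assembly square by its handle, set it down flat on the board inside that corner, and use it, not the gripper, to push the loose rail out until the corner is square; then press the square snugly against both inner faces at once (about 10 N on each for a second, never over 25 N on either, so touch them slowly) so that no gap is left. Let go, leave the square lying there as a brace with both legs flush against the rails, and do not disturb the other things.

Things in the scene. Friction and masses are not known exactly. Their poses are not given: they have to be found in the camera images.
- square: Loose L-shaped aluminium assembly square, about 0.3 kg, flat on the bench. Two legs 120 mm long, 20 mm wide, 22 mm high. Origin: on the underside, where the outer working faces would meet (this corner is relieved by 5 to 8 mm); z up. One leg runs along +x (outer face y = 0), the other along +y (outer face x = 0). Seated, its x and y axes point as those of fixed_rail.
- square_handle (a point): Grip point of the square's black handle: at x = y = 50 mm in the square's frame, 50 mm above its underside, axes as the square's. The handle is an upright block, 18 mm thick along the bisector of the legs (direction x = y), 46 mm long across it, its top 72 mm above the underside. A 14 mm high diagonal brace under it joins the legs; nothing else of the square is above 22 mm.
- fixed_rail: Wooden rail fixed on the plywood board, 28 mm high, 18 mm thick. Origin: the inside corner of the frame at the level of the board's top, 12 mm above the bench. It runs along +x, from x = -18 to 180 mm; its inner face is the plane y = 0; the inside of the frame is +x, +y; z up. Rail and board do not move; the square slides easily on rails and board (waxed, friction 0.2). The board reaches 192 mm along both rails from the inside corner.
- loose_rail: Wooden rail, 28 x 18 mm, 180 mm long, pivoted about the vertical line through the inside corner (fixed_rail's origin, 0.5 mm higher). It runs along its own +y; inner face: its plane x = 0. It starts swung 0.05 to 0.14 rad inward, toward fixed_rail. Pivot friction 0.35 N m (3 N at the square's leg tip). With its y axis parallel to fixed_rail's it meets the fixed rail and stops: corner square.
- peg: Bystander: wooden spring peg 15x72x12 mm lying on the board, about 150 mm along each side from the inside corner. Origin: centre of the underside.
- tape_roll: Bystander: roll of tape, 98 mm across, 25 mm high, lying on the bench to the right. Origin: centre of the underside.
- tea_mug: Bystander: mug 78 mm wide (110 with its handle), 97 mm high, standing on the bench to the right. Origin: centre of the underside.
Not all that is in view belongs to the job. Leave any orange look-alike of the square alone.

How it is judged:
By the outcome, as a careful person would: the job done as asked, in the order asked, and still so for the second after the job is handed in, with the robot touching nothing.
It also fails if it takes over 72 s, if anything falls off the work surface, if the arm or the gripper's body presses on something with over 40 N, if the wrist force passes 120 N, or if a joint passes its speed limit or range.

### The arm

A 6-joint arm with a two-finger parallel gripper is mounted at the origin on a cart in front of the work surface, level with it; the furniture and walls round the work are solid. World frame = base frame: x ahead of the robot, y to its left, z up, the work surface at z = 0. Lengths are in mm, angles in rad, forces in N, time in s.
With the tool pointing down it reaches from about 300 to 775 mm from the base axis. Payload 14.6 kg.
Tool frame: the origin (TCP) lies on the centre line of the jaws, within the pads' length; the fingertips stand 11 mm ahead of it and the grasp point (between the pads) lies 8 mm behind it; x points along the fingers, y is the direction in which the jaws open and shut, and the axes are right-handed (so a half turn about x gives the same grasp; the last joint's range is limited). The gripper opens to 94 mm and grips with 3 to 60 N. Pads are 16 mm wide; open, the fingers measure 119 mm over their backs; the gripper's body (75 mm by 177 mm) begins 78 mm behind the grasp point.
Start: joints at [-1.396, 0.3, 1.521, -0, 1.321, -0.067], TCP at [131.691, -533.991, 216.446] pointing down, gripper open.
Joint ranges: [-3.03, 3.03], [-0.79, 2.21], [0.23, 2.52], [-1.04, 4.18], [0, 3.07], [-2.55, 2.55]. Speed limits (rad/s): [2.22, 2.22, 2.57, 3.14, 3.14, 3.14].

### API

Orientations are given as [roll, pitch, yaw] about the fixed x, y, z axes, in that order (R = Rz(yaw) Ry(pitch) Rx(roll)).
In Python, from cell import manip gives the robot as it stands.
- The arm moves only by the shell command python3 -m handwheel 'ROWS' [OPENING] [FORCE]. ROWS is JSON, a list of rows, each a list of 2 entries, a list of its own where there are three numbers: the shift along the tool's x, y, z in mm, then the turn about the tool's x in rad. In form: [[[x, y, z], spin], ...]. A call has exactly 10 rows; each row shifts and turns the commanded pose from where the row before left it, along the tool's axes as they then stand; what a row does not reach is not made up. A row lasts 1/8 s, in which the tool goes at most 62.5 mm and 10.7 degrees, less where a joint would pass 70% of its speed; a pose out of reach is approached as far as the arm can. A call with a gripper value outside its range is refused whole. OPENING is the closure in counts, from 0 (fully open) to 255 (shut), set as the call begins (- or left out, the last holds). The fingers move at their own pace and stop on an object; FORCE is the grip in N (left out, the last holds). Time passes only in rows, so rows that do not move let the fingers close, or fill a call up. It gives the time, the measured TCP pose, the force and the opening at its end, in the units of the state.
- manip.read_state(): the state, without advancing time (a new reading comes with each control period).
- manip.camera(name): name is "scene" or "top"; returns a dict with "pixels" (480x640x3 uint8, red, green, blue), "z_map" (480x640 float32, mm along the optical axis (not along the pixel's ray), 0 where there is no reading), "mtx" (3x3 intrinsics, pixels), "k1" (the pictures are not rectified: a ray, as slopes to the right and down, at radius r is drawn at 1 + k1 r^2 times it, then the intrinsics apply), "xyz" and "orientation" of the camera in the world. Camera axes: x right, y up, looking along -z (the intrinsics and any distortion apply to the point x, -y, -z); pixel columns grow to the right and rows downward; lengths in mm; the calibration is good to about 2 mm. A picture is of the moment at which its call begins.
- manip.sign_off(): hands the job in, once; it reports no verdict.
Trained networks look in the newest picture that a camera, given by its name, has taken for a name from the list of things; names that differ only in an ending like _2 or _b are one class to them, and where a whole thing is asked for, a point or a joint stands for the part that bears it (a point fixed in the world has none). Each returns a list of dicts, best first, with "confidence" (0 to 1); they miss things now and then, are a little off and sometimes report something else, mostly with a low value. They report only what shows in the picture. A call takes as long as a camera call. They do not tell look-alikes from the thing itself.
- manip.cut_out(target, camera): "region" (480x640 bool, what is visible of it) and "centre" ([column, row] in pixels, amid what is visible of it).
The state is a dict: "clock": time; "joints": joint angles; "qd": joint speeds; "effort": joint torques, N m; "eef_pos": TCP position; "eef_rot": TCP orientation; "wrist_force": force on the tool from outside, world axes, zero at the start; "moment": the same for the moment, N m; "finger_gap": finger opening in mm.
Only numpy, scipy, OpenCV 4.12 (cv2) and the standard library are available. Lean on these libraries where they do the work, as an engineer would, in place of code of your own. Each camera call takes 0.05 s, during which the arm holds its last target. There are 200 camera calls.

## Working session

There is one attempt and no reset: what is moved stays moved. The work goes in short steps, Python scripts to look and compute and a shell command to move; the robot and the scene stay as the last step left them, time stands still between calls to the robot, and variables do not carry over. Pictures are saved under pics/ and viewed, about 8 in all and at most 12, crops included, and the job is handed in when it is done.

```bash
mkdir -p pics; ls
cat > h.py <<'E'
import numpy as np, cv2
from scipy.spatial.transform import Rotation as R
from cell import manip
def cam(n,save=None):
    c=manip.camera(n)
    if save: cv2.imwrite('pics/'+save,c['pixels'][:,:,::-1])
    return c
def pts(c,mask):
    v,u=np.nonzero(mask&(c['z_map']>0)); return uv2w(c,u,v,c['z_map'][v,u])
def rays(c,u,v):
    K=np.array(c['mtx']);x=(np.asarray(u,float)-K[0,2])/K[0,0];y=(np.asarray(v,float)-K[1,2])/K[1,1]
    X,Y=x.copy(),y.copy()
    for _ in range(20):
        s=1+c['k1']*(X*X+Y*Y);X,Y=x/s,y/s
    return X,Y
def uv2w(c,u,v,z):
    X,Y=rays(c,u,v)
    P=np.stack([X*z,-Y*z,-z*np.ones_like(X)],-1)
    return P@R.from_euler('xyz',c['orientation']).as_matrix().T+np.array(c['xyz'])
def plane(c,u,v,h):
    a=uv2w(c,u,v,1.0);o=np.array(c['xyz']);d=a-o
    return o+d*((h-o[2])/d[...,2])[...,None]
E
python3 - <<'E'
from h import *
print(manip.read_state())
for n in('top','scene'):
    c=cam(n,n+'0.png');print(n,c['xyz'],c['orientation'],c['k1'],c['mtx'])
    for t in('square','square_handle','fixed_rail','loose_rail','peg','tape_roll','tea_mug'):
        for d in manip.cut_out(t,n)[:3]:
            p=pts(c,d['region']);print(t,round(d['confidence'],2),np.round(d['centre']),d['region'].sum(),np.round(np.median(p,0)),np.round(np.percentile(p,2,0)),np.round(np.percentile(p,98,0)))
E
```

```text
pics
{'clock': 0.0, 'joints': array([-1.39561236e+00,  3.00485518e-01,  1.52159625e+00, -2.96118024e-05,
        1.32068162e+00, -6.66109700e-02]), 'qd': array([1.42187555e-04, 2.46147180e-04, 8.92311889e-04, 7.17152528e-04,
       1.54581498e-03, 6.53288567e-05]), 'effort': array([-2.26652010e-03, -5.31809628e+01, -3.52741098e+01,  7.06409407e-02,
        2.44026049e-02, -4.52106781e-05]), 'eef_pos': array([ 131.63509756, -533.75514004,  215.87199452]), 'eef_rot': array([-1.6129131 ,  1.56962525,  1.77048183]), 'wrist_force': array([-1.17268891,  0.41856828, -0.44903724]), 'moment': array([0.02544848, 0.00931952, 0.03047753]), 'finger_gap': 94.07974967760347}
top [ 460.17472284  -74.5452799  1285.89470401] [ 0.08478202  0.01895784 -1.59316822] 0.004103128110951373 [[465.98163611   0.         320.0424636 ]
 [  0.         465.98163611 231.26847601]
 [  0.           0.           1.        ]]
square 0.75 [257. 229.] 909 [571. 116.  21.] [525.  57.  -1.] [617. 199.  74.]
square 0.6 [190. 255.] 980 [517. 294.  21.] [448. 258.   5.] [555. 378.  73.]
square_handle 0.83 [260. 229.] 929 [572.
[... 731 characters left out ...]
.] [ 627. -382.   99.]
scene [ -265.58605512 -1243.11013931   795.6320482 ] [ 1.10476736 -0.02620023 -0.58754094] -0.1843770775314736 [[593.8198829    0.         311.32522848]
 [  0.         593.8198829  240.99744825]
 [  0.           0.           1.        ]]
square_handle 0.7 [230. 225.] 133 [461. 262.  11.] [441. 252.  -2.] [491. 280.  24.]
square_handle 0.65 [293. 236.] 226 [585.  83.  19.] [526.  51.   2.] [617. 139.  25.]
fixed_rail 0.9 [350. 258.] 576 [ 639. -127.   36.] [ 625. -222.   16.] [661. -30.  45.]
loose_rail 0.67 [348. 278.] 809 [ 551. -224.   33.] [ 466. -233.   12.] [ 643. -186.   45.]
tea_mug 0.7 [414. 307.] 1660 [ 580. -436.   65.] [ 554. -485.    4.] [ 631. -383.   97.]
```

Run:
```python
import cv2
a=cv2.imread('pics/top0.png')[150:340,150:510]
cv2.imwrite('pics/t0c.png',cv2.resize(a,None,fx=2.2,fy=2.2,interpolation=cv2.INTER_CUBIC))
```

```text
(no output)
```

View pics/t0c.png

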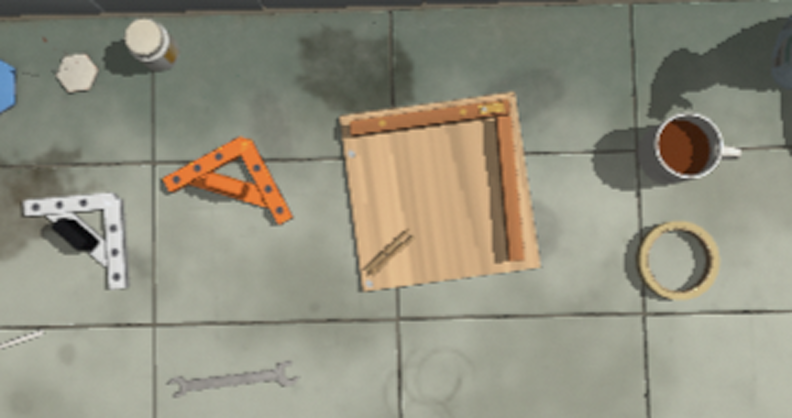

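The picture shows the grey square with a black handle at about (184,259) in the full image, the orange decoy at (253,232), the fixed rail at the top and the loose rail at right with the corner at about (380,195). The peg is near (326,264). Next I fit the poses.

```bash
cat > fit.py <<'E'
from h import *
from scipy.spatial import cKDTree
from scipy.optimize import minimize
def rect(x0,x1,y0,y1,s=1.5):
    g=np.meshgrid(np.arange(x0+s/2,x1,s),np.arange(y0+s/2,y1,s));return np.stack([g[0].ravel(),g[1].ravel()],1)
LS=np.vstack([rect(6,120,0,20),rect(0,20,20,120)])
FX=rect(-18,180,-18,0); LO=rect(-18,0,0,180)
def tf(p,T): c,s=np.cos(p[2]),np.sin(p[2]);return T@np.array([[c,s],[-s,c]])+p[:2]
def fit(P,T,p0):
    kd=cKDTree(P)
    def f(p):
        q=tf(p,T);a=cKDTree(q).query(P)[0];b=kd.query(q)[0]
        return np.minimum(np.maximum(a-1,0),8).mean()+np.minimum(np.maximum(b-1.8,0),8).mean()
    best=min((minimize(f,np.add(p0,[0,0,d]),method='Nelder-Mead',options=dict(initial_simplex=np.add(p0,[0,0,d])+np.array([[0,0,0],[12,0,0],[0,12,0],[0,0,.2]]),xatol=.01,fatol=1e-4,maxiter=600)) for d in(-.15,0,.15)),key=lambda r:r.fun)
    return best.x,best.fun
def toppts(c,x,y,z,lo=None):
    P=pts(c,c['z_map']>0);m=(P[:,0]>x[0])&(P[:,0]<x[1])&(P[:,1]>y[0])&(P[:,1]<y[1])&(P[:,2]>z[0])&(P[:,2]<z[1]);return P[m]
E
python3 - <<'E'
from fit import *
print(R.from_euler('xyz',manip.read_state()['eef_rot']).as_matrix().round(3))
c=cam('top')
P=toppts(c,(430,575),(240,400),(17,28));print('sq',len(P),P[:,2].mean());print(fit(P[:,:2],LS,[560,255,1.6]))
H=toppts(c,(430,575),(240,400),(60,85));print('handle',H.mean(0),len(H))
P=toppts(c,(600,680),(-245,0),(33,48));print('fx',len(P),P[:,2].mean());print(fit(P[:,:2],FX,[632,-215,1.65]))
c2=manip.cut_out('loose_rail','top')[0];P=pts(c,c2['region']);P=P[(P[:,2]>33)&(P[:,2]<48)];print('lo',len(P));print(fit(P[:,:2],LO,[632,-215,1.55]))
s=cam('scene')
P=toppts(s,(600,680),(-245,0),(37,48));print('fx scene',len(P));print(fit(P[:,:2],FX,[632,-215,1.65]))
P=toppts(s,(430,575),(240,400),(17,28));print('sq scene',len(P));print(fit(P[:,:2],LS,[560,255,1.6]))
for b in((300,420,100,250),):
  P=toppts(c,(350,420),(-100,200),(-5,5));print('bench z',P[:,2].mean()); P=toppts(c,(540,600),(-180,-60),(5,20));print('board z',P[:,2].mean())
E
```

```text
[[ 0.     0.239 -0.971]
 [ 0.    -0.971 -0.239]
 [-1.    -0.    -0.   ]]
sq 612 21.675506729923278
(array([560.66900027, 264.23988846,   1.6393139 ]), np.float64(0.39153432384225606))
handle [507.24872055 311.48202232  70.30800278] 129
fx 606 40.293856639531064
(array([ 639.81802745, -205.19965093,    1.66796376]), np.float64(1.2857174971713417))
lo 439
(array([ 641.44112987, -204.19141466,    1.62659233]), np.float64(0.029321516590246167))
fx scene 348
(array([ 640.5205396 , -204.89597347,    1.65545544]), np.float64(2.1012111069584205))
sq scene 43
(array([551.10488006, 262.10755875,   1.64418096]), np.float64(6.831309232357643))
bench z -0.5940424973819338
board z 12.224210968128345
```

Run:
```python
from fit import *
for n in('top','scene'):
  c=cam(n)
  for t,T in(('fixed_rail',FX),('loose_rail',LO)):
    m=manip.cut_out(t,n)[0]['region'];P=pts(c,m);P=P[(P[:,2]>36)&(P[:,2]<46)]
    x,f=fit(P[:,:2],T,[640,-205,1.64]);print(n,t,len(P),x.round(3),round(f,3))
s=manip.read_state()
M=R.from_euler('xyz',s['eef_rot']).as_matrix()
d=np.array([507.3,311,0])-s['eef_pos'];d[2]=0
print('tool shift',M.T@d, 'pos',s['eef_pos'],s['joints'])
ty=M[:,1];a=np.arctan2(ty[1],ty[0]);want=1.639+np.pi/4
print('spin (about tool x, down: world yaw decreases)',a,want,[(a-want-k*np.pi) for k in(-2,-1,0)])
```

```text
top fixed_rail 440 [ 641.583 -204.801    1.685] 0.039
top loose_rail 430 [ 642.037 -204.646    1.626] 0.034
scene fixed_rail 305 [ 642.69  -205.867    1.678] 0.524
scene loose_rail 343 [ 645.324 -206.724    1.616] 0.401
tool shift [ 1.65451338e-03 -7.30465232e+02 -5.67001875e+02] pos [ 131.70300473 -533.98371463  216.45045351] [-1.39557508e+00  2.99884417e-01  1.52100869e+00 -3.49990300e-06
  1.32070399e+00 -6.65773993e-02]
spin (about tool x, down: world yaw decreases) -1.3289968100941452 2.4243981633974485 [np.float64(2.5297903336879926), np.float64(-0.6118023199018006), np.float64(-3.7533949734915937)]
```

```bash
python3 -m handwheel '[[[0,-20,-15],0],[[0,-40,-31],0],[[0,-45,-35],0],[[0,-45,-35],0],[[0,-45,-35],0],[[0,-45,-35],0],[[0,-45,-35],0],[[0,-45,-35],0],[[0,-45,-35],0],[[0,-45,-35],0]]' 0 40
python3 -m handwheel '[[[0,-45,-35],0],[[0,-45,-35],0],[[0,-45,-35],0],[[0,-45,-35],0],[[0,-45,-35],0],[[0,-45,-35],0],[[0,-40,-31],-0.153],[[0,0,0],-0.153],[[0,0,0],-0.153],[[0,0,0],-0.153]]'
cat > go.py <<'E'
import sys
from h import *
x,y,z,a=map(float,sys.argv[1:5])
s=manip.read_state();M=R.from_euler('xyz',s['eef_rot']).as_matrix()
d=np.array([x,y,z])-s['eef_pos'];ty=M[:,1];w=np.arctan2(ty[1],ty[0])
print('tool',(M.T@d).round(2),'spin',round(w-a,4),'pos',s['eef_pos'].round(1),'yaw',round(w,3),'F',s['wrist_force'].round(1),'t',s['clock'])
E
python3 go.py 507.3 311 150 -0.717
```

```text
clock: 2.5
eef_pos: [348.1, -46.3, 216.8]
eef_rot: [2.646, 1.57, -0.254]
wrist_force: [0.6, -0.5, -0.3]
finger_gap: 94.3
clock: 3.75
eef_pos: [507.4, 310.7, 216.3]
eef_rot: [-0.349, 1.57, -2.632]
wrist_force: [0.5, 0.4, 0.5]
finger_gap: 94.5
tool [66.26 -0.25 -0.23] spin 0.0053 pos [507.4 310.7 216.3] yaw -0.712 F [0.5 0.4 0.5] t 3.75
```

```bash
python3 -m handwheel '[[[20,0,0],0.005],[[30,0,0],0],[[30,0,0],0],[[30,0,0],0],[[25,0,0],0],[[18,0,0],0],[[11,0,0],0],[[8,0,0],0],[[2,0,0],0],[[0,0,0],0]]'
python3 -m handwheel '[[[0,0,0],0],[[0,0,0],0],[[0,0,0],0],[[0,0,0],0],[[0,0,0],0],[[0,0,0],0],[[0,0,0],0],[[0,0,0],0],[[0,0,0],0],[[0,0,0],0]]' 255 40
python3 go.py 507.3 311 150 -0.717
```

```text
clock: 5.0
eef_pos: [507.6, 310.6, 42.8]
eef_rot: [2.842, 1.57, 0.549]
wrist_force: [-0.2, 0.1, -0.0]
finger_gap: 93.8
clock: 6.25
eef_pos: [507.3, 310.6, 42.5]
eef_rot: [-1.511, 1.571, 2.479]
wrist_force: [-1.1, 0.9, -0.3]
finger_gap: 17.6
tool [-107.54   -0.32   -0.28] spin -0.005 pos [507.3 310.6  42.5] yaw -0.722 F [-1.1  0.9 -0.3] t 6.25
```

```bash
python3 -m handwheel '[[[-3,0,0],0],[[-8,0,0],0],[[-15,0,0],0],[[-20,0,0],0],[[-20,0,0],0],[[-20,0,0],0],[[-15,0,0],0],[[-7,0,0],0],[[-2,0,0],0],[[0,0,0],0]]'
python3 go.py 574.3 -140.2 152 -0.673
```

```text
clock: 7.5
eef_pos: [507.2, 310.4, 152.0]
eef_rot: [-0.36, 1.57, -2.652]
wrist_force: [0.7, -0.3, -2.8]
finger_gap: 17.6
tool [7.0000e-02 3.4816e+02 2.9387e+02] spin -0.049 pos [507.2 310.4 152. ] yaw -0.722 F [ 0.7 -0.3 -2.8] t 7.5
```

```bash
python3 -m handwheel '[[[0,10,8.4],0],[[0,25,21],0],[[0,38,32],0],[[0,42,35.5],0],[[0,42,35.5],0],[[0,42,35.5],0],[[0,42,35.5],0],[[0,42,35.5],0],[[0,38,32],0],[[0,20,17],0]]'
python3 -m handwheel '[[[0,7,6],0],[[0,0,0],-0.012],[[0,0,0],-0.012],[[0,0,0],-0.013],[[0,0,0],-0.012],[[0,0,0],0],[[0,0,0],0],[[0,0,0],0],[[0,0,0],0],[[0,0,0],0]]'
python3 go.py 574.3 -140.2 60 -0.673
python3 - <<'E'
from fit import *
c=cam('top','top1.png');s=cam('scene','scene1.png')
a=c['pixels'][150:300,280:430];b=s['pixels'][180:330,260:460]
f=lambda a:cv2.resize(a,(int(a.shape[1]*2.6),390),interpolation=cv2.INTER_CUBIC)[:,:,::-1]
o=np.hstack([f(a),f(b)])[:, :];o=cv2.resize(o,(800,int(o.shape[0]*800/o.shape[1])));cv2.imwrite('pics/m1.png',o)
E
```

```text
clock: 8.75
eef_pos: [572.4, -134.0, 152.0]
eef_rot: [-0.78, 1.57, -3.075]
wrist_force: [1.1, 0.6, -2.3]
finger_gap: 17.7
clock: 10.0
eef_pos: [574.3, -140.0, 152.5]
eef_rot: [2.427, 1.571, 0.183]
wrist_force: [0.3, -0.6, -3.4]
finger_gap: 17.8
tool [9.246e+01 8.000e-02 1.700e-01] spin -0.0 pos [ 574.3 -140.   152.5] yaw -0.673 F [ 0.3 -0.6 -3.4] t 10.0
```

View pics/m1.png

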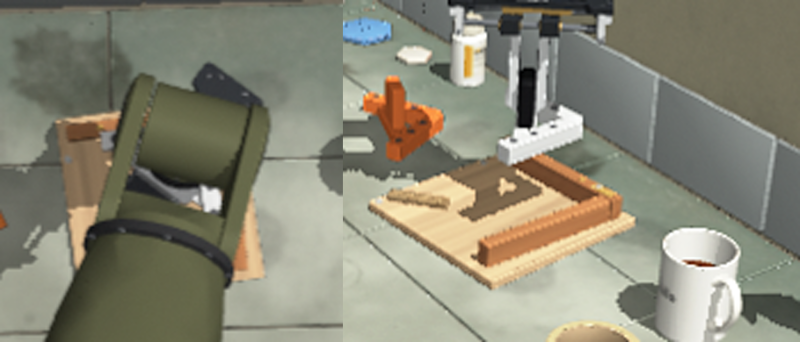

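The top view is blocked by the arm. The scene view shows the square level in the grip above the board, clear of both rails, with the peg at the near-left corner of the board. Lowering.

```bash
python3 -m handwheel '[[[8,0,0],0],[[16,0,0],0],[[18,0,0],0],[[16,0,0],0],[[14,0,0],0],[[10,0,0],0],[[6,0,0],0],[[4,0,0],0],[[2,0,0],0],[[0,0,0],0]]'
python3 -m handwheel '[[[0.5,0,0],0],[[0.5,0,0],0],[[0.5,0,0],0],[[0.5,0,0],0],[[0.5,0,0],0],[[0.4,0,0],0],[[0,0,0],0],[[0,0,0],0],[[0,0,0],0],[[0,0,0],0]]'
python3 go.py 574.3 -140.2 54 -0.673
python3 - <<'E'
from h import *
s=cam('scene','scene2.png');b=s['pixels'][220:330,280:440]
cv2.imwrite('pics/m2.png',cv2.resize(b,(800,550),interpolation=cv2.INTER_CUBIC)[:,:,::-1])
E
```

```text
clock: 11.35
eef_pos: [574.4, -140.0, 58.6]
eef_rot: [1.952, 1.571, -0.292]
wrist_force: [0.2, 1.0, -2.5]
finger_gap: 18.2
clock: 12.6
eef_pos: [574.3, -140.0, 55.6]
eef_rot: [2.838, 1.571, 0.594]
wrist_force: [-1.4, -0.1, -2.9]
finger_gap: 17.8
tool [1.55 0.08 0.16] spin -0.0 pos [ 574.3 -140.    55.6] yaw -0.673 F [-1.4 -0.1 -2.9] t 12.6
```

View pics/m2.png

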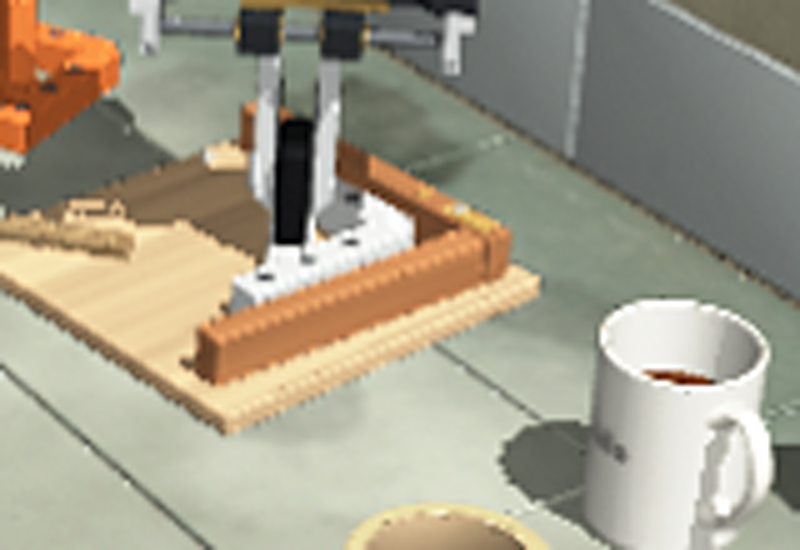

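The square is inside the corner, just above the board, with a gap to both rails. I lower the last millimetre by force.

```bash
python3 -m handwheel '[[[0.1,0,0],0],[[0.1,0,0],0],[[0.1,0,0],0],[[0.1,0,0],0],[[0.1,0,0],0],[[0.1,0,0],0],[[0.1,0,0],0],[[0.1,0,0],0],[[0,0,0],0],[[0,0,0],0]]'
```

```text
clock: 13.9
eef_pos: [574.3, -140.0, 54.8]
eef_rot: [3.037, 1.571, 0.793]
wrist_force: [0.0, -0.3, -2.6]
finger_gap: 17.8
```

```bash
python3 -m handwheel '[[[0.1,0,0],0],[[0.1,0,0],0],[[0.1,0,0],0],[[0,0,0],0],[[0,0,0],0],[[0,0,0],0],[[0,0,0],0],[[0,0,0],0],[[0,0,0],0],[[0,0,0],0]]'
```

```text
clock: 15.15
eef_pos: [574.4, -140.0, 54.5]
eef_rot: [1.811, 1.571, -0.433]
wrist_force: [-0.1, -1.1, -1.9]
finger_gap: 18.0
```

```bash
python3 -m handwheel '[[[0.1,0,0],0],[[0.1,0,0],0],[[0.1,0,0],0],[[0,0,0],0],[[0,0,0],0],[[0,0,0],0],[[0,0,0],0],[[0,0,0],0],[[0,0,0],0],[[0,0,0],0]]'
python3 go.py 574.3 -140.2 54 -0.673
```

```text
clock: 16.4
eef_pos: [574.4, -140.0, 54.4]
eef_rot: [1.972, 1.57, -0.272]
wrist_force: [-2.2, 1.0, 6.0]
finger_gap: 17.9
tool [ 0.44 -0.    0.23] spin 0.0001 pos [ 574.4 -140.    54.4] yaw -0.673 F [-2.2  1.   6. ] t 16.4
```

```bash
python3 -m handwheel '[[[-0.2,0,0],0],[[0,0.8,0.8],0],[[0,0.9,0.9],0],[[0,0.9,0.9],0],[[0,0.9,0.9],0],[[0,0.9,0.9],0],[[0,0.9,0.9],0],[[0,0.9,0.9],0],[[0,0.9,0.9],0],[[0,0.9,0.9],0]]'
cat > f.py <<'E'
from h import *
import time
s=manip.read_state();f=s['wrist_force'];M=R.from_euler('xyz',s['eef_rot']).as_matrix()
ex=np.array([-.112,.9937,0]);ey=np.array([-.9937,-.112,0])
h=s['eef_pos']-np.array([642,-205,0]);w=np.arctan2(M[1,1],M[0,1])
print('Fx(loose) %.1f Fy(fixed) %.1f Fz %.1f | offset x %.2f y %.2f z %.2f yawerr %.4f'%(f@ex,f@ey,f[2],h@ex-50,h@ey-50,s['eef_pos'][2],w+.673),'mom',s['moment'].round(2),'t',round(s['clock'],2))
E
python3 f.py
```

```text
clock: 17.65
eef_pos: [575.7, -151.3, 54.4]
eef_rot: [2.265, 1.571, 0.021]
wrist_force: [0.2, 2.2, 4.9]
finger_gap: 17.6
Fx(loose) 2.2 Fy(fixed) -0.4 Fz 4.9 | offset x 10.75 y 9.89 z 54.45 yawerr -0.0000 mom [0.25 0.07 0.03] t 17.65
```

```bash
python3 -m handwheel '[[[0,0.5,0.5],0],[[0,0.5,0.5],0],[[0,0.5,0.5],0],[[0,0.5,0.5],0],[[0,0.5,0.5],0],[[0,0.5,0.5],0],[[0,0.5,0.5],0],[[0,0.5,0.5],0],[[0,0,0],0],[[0,0,0],0]]'; python3 f.py
```

```text
clock: 18.9
eef_pos: [576.3, -156.6, 54.4]
eef_rot: [-2.621, 1.57, 1.418]
wrist_force: [-0.3, 3.2, 5.8]
finger_gap: 17.6
Fx(loose) 3.2 Fy(fixed) -0.1 Fz 5.8 | offset x 5.46 y 9.87 z 54.44 yawerr -0.0002 mom [ 0.64  0.07 -0.17] t 18.9
```

```bash
python3 -m handwheel '[[[-0.15,0.4,0.4],0],[[0,0.4,0.4],0],[[0,0.4,0.4],0],[[0,0.4,0.4],0],[[0,0.4,0.4],0],[[0,0.4,0.4],0],[[0,0.3,0.3],0],[[0,0.2,0.2],0],[[0,0,0],0],[[0,0,0],0]]'; python3 f.py
```

```text
clock: 20.15
eef_pos: [576.7, -161.0, 54.5]
eef_rot: [-0.074, 1.571, -2.318]
wrist_force: [0.3, 4.8, 2.8]
finger_gap: 17.7
Fx(loose) 4.7 Fy(fixed) -0.9 Fz 2.8 | offset x 1.05 y 9.99 z 54.45 yawerr -0.0000 mom [ 0.54 -0.01 -0.19] t 20.15
```

```bash
python3 -m handwheel '[[[0,0.12,0.12],0],[[0,0.12,0.12],0],[[0,0.12,0.12],0],[[0,0.12,0.12],0],[[0,0.12,0.12],0],[[0,0,0],0],[[0,0,0],0],[[0,0,0],0],[[0,0,0],0],[[0,0,0],0]]'; python3 f.py
```

```text
clock: 21.4
eef_pos: [576.6, -161.3, 54.5]
eef_rot: [-1.675, 1.57, 2.365]
wrist_force: [-3.5, 8.1, 5.6]
finger_gap: 18.3
Fx(loose) 8.4 Fy(fixed) 2.6 Fz 5.6 | offset x 0.74 y 10.14 z 54.48 yawerr 0.0004 mom [ 1.29  0.35 -0.05] t 21.4
```

```bash
python3 -m handwheel '[[[-0.1,-0.3,-0.3],0],[[0,0.7,-0.7],0],[[0,0.8,-0.8],0],[[0,0.8,-0.8],0],[[0,0.8,-0.8],0],[[0,0.7,-0.7],0],[[0,0.5,-0.5],0],[[0,0.3,-0.3],0],[[0,0.2,-0.2],0],[[0,0,0],0]]'; python3 f.py
```

```text
clock: 22.65
eef_pos: [583.1, -160.5, 54.5]
eef_rot: [-1.14, 1.57, 2.899]
wrist_force: [-3.2, 6.1, 4.1]
finger_gap: 17.8
Fx(loose) 6.4 Fy(fixed) 2.5 Fz 4.1 | offset x 0.79 y 3.50 z 54.47 yawerr 0.0002 mom [0.78 0.51 0.01] t 22.65
```

```bash
python3 -m handwheel '[[[0,0.1,-0.1],0],[[0,0.1,-0.1],0],[[0,0.1,-0.1],0],[[0,0.1,-0.1],0],[[0,0.1,-0.1],0],[[0,0.1,-0.1],0],[[0,0.1,-0.1],0],[[0,0.1,-0.1],0],[[0,0,0],0],[[0,0,0],0]]'; python3 f.py
```

```text
clock: 23.9
eef_pos: [584.2, -160.4, 54.5]
eef_rot: [-1.145, 1.57, 2.894]
wrist_force: [-3.3, 5.1, 3.6]
finger_gap: 18.0
Fx(loose) 5.5 Fy(fixed) 2.7 Fz 3.6 | offset x 0.79 y 2.39 z 54.48 yawerr 0.0002 mom [ 0.79  0.53 -0.03] t 23.9
```

```bash
python3 -m handwheel '[[[0,0.1,-0.1],0],[[0,0.1,-0.1],0],[[0,0.1,-0.1],0],[[0,0.1,-0.1],0],[[0,0.1,-0.1],0],[[0,0.1,-0.1],0],[[0,0.1,-0.1],0],[[0,0.1,-0.1],0],[[0,0,0],0],[[0,0,0],0]]'; python3 f.py
```

```text
clock: 25.15
eef_pos: [585.2, -160.3, 54.5]
eef_rot: [-1.106, 1.569, 2.933]
wrist_force: [-6.1, 4.8, 5.0]
finger_gap: 17.7
Fx(loose) 5.5 Fy(fixed) 5.5 Fz 5.0 | offset x 0.80 y 1.42 z 54.50 yawerr 0.0001 mom [ 0.84  0.75 -0.03] t 25.15
```

```bash
python3 -m handwheel '[[[0,0.1,-0.1],0],[[0,0.1,-0.1],0],[[0,0.1,-0.1],0],[[0,0.1,-0.1],0],[[0,0.1,-0.1],0],[[0,0,0],0],[[0,0,0],0],[[0,0,0],0],[[0,0,0],0],[[0,0,0],0]]'; python3 f.py
```

```text
clock: 26.4
eef_pos: [585.2, -160.3, 54.5]
eef_rot: [-1.032, 1.568, 3.008]
wrist_force: [-12.9, 4.6, 8.9]
finger_gap: 17.8
Fx(loose) 6.0 Fy(fixed) 12.3 Fz 8.9 | offset x 0.79 y 1.41 z 54.53 yawerr 0.0001 mom [ 0.84  1.78 -0.03] t 26.4
```

Both faces are in contact. The moment about the handle is near zero, so the contact is spread along the legs rather than at a tip. Next I raise the side force to about 11–12 N and hold.

```bash
python3 -m handwheel '[[[-0.1,0.05,0.05],0],[[0,0.05,0.05],0],[[0,0.05,0.05],0],[[0,0.05,0.05],0],[[0,0.05,0.05],0],[[0,0,0],0],[[0,0,0],0],[[0,0,0],0],[[0,0,0],0],[[0,0,0],0]]'; python3 f.py
```

```text
clock: 27.65
eef_pos: [585.3, -160.3, 54.6]
eef_rot: [-1.156, 1.567, 2.884]
wrist_force: [-12.1, 7.2, 8.3]
finger_gap: 17.8
Fx(loose) 8.5 Fy(fixed) 11.2 Fz 8.3 | offset x 0.78 y 1.36 z 54.58 yawerr 0.0003 mom [1.07 1.77 0.02] t 27.65
```

```bash
python3 -m handwheel '[[[-0.1,0.1,0.1],0],[[0,0.1,0.1],0],[[0,0.1,0.1],0],[[0,0.05,0.05],0],[[0,0,0],0],[[0,0,0],0],[[0,0,0],0],[[0,0,0],0],[[0,0,0],0],[[0,0,0],0]]'; python3 f.py
```

```text
clock: 28.9
eef_pos: [585.3, -160.4, 54.6]
eef_rot: [-1.304, 1.567, 2.735]
wrist_force: [-12.0, 10.2, 10.4]
finger_gap: 17.9
Fx(loose) 11.5 Fy(fixed) 10.8 Fz 10.4 | offset x 0.72 y 1.39 z 54.57 yawerr 0.0004 mom [ 1.62  1.85 -0.01] t 28.9
```

```bash
python3 -m handwheel '[[[0,0.05,0],0],[[0,0,0],0],[[0,0,0],0],[[0,0,0],0],[[0,0,0],0],[[0,0,0],0],[[0,0,0],0],[[0,0,0],0],[[0,0,0],0],[[0,0,0],0]]'; python3 f.py
```

```text
clock: 30.15
eef_pos: [585.3, -160.3, 54.6]
eef_rot: [-1.292, 1.567, 2.748]
wrist_force: [-13.0, 10.4, 9.0]
finger_gap: 17.7
Fx(loose) 11.8 Fy(fixed) 11.8 Fz 9.0 | offset x 0.73 y 1.37 z 54.58 yawerr 0.0004 mom [ 1.68  1.9  -0.02] t 30.15
```

```bash
python3 -m handwheel '[[[-0.1,0.1,0],0],[[0,0.1,0],0],[[0,0.1,0],0],[[0,0,0],0],[[0,0,0],0],[[0,0,0],0],[[0,0,0],0],[[0,0,0],0],[[0,0,0],0],[[0,0,0],0]]'; python3 f.py;python3 -m handwheel '[[[0,0,0],0],[[0,0,0],0],[[0,0,0],0],[[0,0,0],0],[[0,0,0],0],[[0,0,0],0],[[0,0,0],0],[[0,0,0],0],[[0,0,0],0],[[0,0,0],0]]'; python3 f.py
```

```text
clock: 31.4
eef_pos: [585.3, -160.4, 54.6]
eef_rot: [-1.311, 1.566, 2.729]
wrist_force: [-13.2, 11.2, 11.3]
finger_gap: 17.6
Fx(loose) 12.6 Fy(fixed) 11.9 Fz 11.3 | offset x 0.68 y 1.38 z 54.61 yawerr 0.0004 mom [1.86 2.15 0.02] t 31.4
clock: 32.65
eef_pos: [585.3, -160.4, 54.6]
eef_rot: [-1.315, 1.566, 2.725]
wrist_force: [-14.4, 11.7, 10.9]
finger_gap: 18.3
Fx(loose) 13.2 Fy(fixed) 13.0 Fz 10.9 | offset x 0.70 y 1.35 z 54.62 yawerr 0.0004 mom [ 1.88  2.15 -0.07] t 32.65
```

```bash
python3 -m handwheel '[[[0,-0.1,0],0],[[0,-0.1,0],0],[[0,-0.1,0],0],[[0,-0.1,0],0],[[0,-0.1,0],0],[[0,-0.1,0],0],[[0,-0.1,0],0],[[0,-0.1,0],0],[[0,0,0],0],[[0,0,0],0]]'; python3 f.py
```

```text
clock: 33.9
eef_pos: [585.3, -160.3, 54.6]
eef_rot: [-1.278, 1.568, 2.762]
wrist_force: [-7.8, 7.7, 6.3]
finger_gap: 17.9
Fx(loose) 8.5 Fy(fixed) 6.9 Fz 6.3 | offset x 0.73 y 1.39 z 54.59 yawerr 0.0003 mom [ 1.35  1.25 -0.02] t 33.9
```

```bash
python3 -m handwheel '[[[0,-0.1,0],0],[[0,-0.1,0],0],[[0,-0.1,0],0],[[0,-0.1,0],0],[[0,0,-0.05],0],[[0,0,0],0],[[0,0,0],0],[[0,0,0],0],[[0,0,0],0],[[0,0,0],0]]' - 5; python3 f.py
python3 -m handwheel '[[[0,0,0],0],[[0,0,0],0],[[0,0,0],0],[[0,0,0],0],[[0,0,0],0],[[0,0,0],0],[[0,0,0],0],[[0,0,0],0],[[0,0,0],0],[[0,0,0],0]]' 150; python3 f.py
```

```text
clock: 35.15
eef_pos: [585.2, -160.3, 54.5]
eef_rot: [-1.194, 1.569, 2.846]
wrist_force: [-5.2, 6.0, 3.9]
finger_gap: 18.0
Fx(loose) 6.6 Fy(fixed) 4.5 Fz 3.9 | offset x 0.77 y 1.47 z 54.54 yawerr 0.0002 mom [ 0.88  0.87 -0.04] t 35.15
clock: 36.4
eef_pos: [585.9, -160.5, 54.9]
eef_rot: [2.935, 1.571, 0.691]
wrist_force: [0.3, 0.2, -1.0]
finger_gap: 38.6
Fx(loose) 0.2 Fy(fixed) -0.3 Fz -1.0 | offset x 0.47 y 0.74 z 54.91 yawerr 0.0000 mom [-0.03 -0.03 -0.06] t 36.4
```

Released. Now I lift straight up, retreat and look.

```bash
python3 -m handwheel '[[[-5,0,0],0],[[-15,0,0],0],[[-25,0,0],0],[[-30,0,0],0],[[-30,0,0],0],[[-30,0,0],0],[[-25,0,0],0],[[-15,0,0],0],[[-5,0,0],0],[[0,0,0],0]]'
python3 -m handwheel '[[[0,-20,-15],0],[[0,-35,-25],0],[[0,-45,-35],0],[[0,-45,-35],0],[[0,-45,-35],0],[[0,-45,-35],0],[[0,-40,-35],0],[[0,-20,-25],0],[[0,0,0],0],[[0,0,0],0]]'
python3 - <<'E'
from fit import *
c=cam('top','top3.png');s=cam('scene','scene3.png')
for t,T,z in(('fixed_rail',FX,(36,46)),('loose_rail',LO,(36,46)),('square',LS,(29,38))):
  for d in manip.cut_out(t,'top') if t!='square' else manip.cut_out(t,'top'):
    P=pts(c,d['region']);P=P[(P[:,2]>z[0])&(P[:,2]<z[1])]
    if len(P)<100 : continue
    if abs(P[:,1].mean()+160)>60: continue
    x,f=fit(P[:,:2],T,[640,-205,1.66]);print(t,d['confidence'],len(P),x.round(3),round(f,3))
g=lambda a:cv2.resize(a,(400,400),interpolation=cv2.INTER_CUBIC)[:,:,::-1]
cv2.imwrite('pics/m3.png',np.hstack([g(c['pixels'][170:290,290:410]),g(s['pixels'][210:330,290:410])]))
E
```

```text
clock: 37.65
eef_pos: [585.8, -160.5, 234.5]
eef_rot: [-1.227, 1.57, 2.813]
wrist_force: [-0.4, -0.2, 0.3]
finger_gap: 38.8
clock: 38.9
eef_pos: [504.7, 210.3, 234.2]
eef_rot: [-0.414, 1.57, -2.658]
wrist_force: [-0.1, -0.2, -0.4]
finger_gap: 39.0
fixed_rail 0.64 436 [ 642.034 -205.365    1.685] 0.057
loose_rail 0.53 156 [ 650.339 -179.508    1.734] 6.564
square 0.82 592 [ 641.942 -204.231    1.687] 0.417
```

View pics/m3.png

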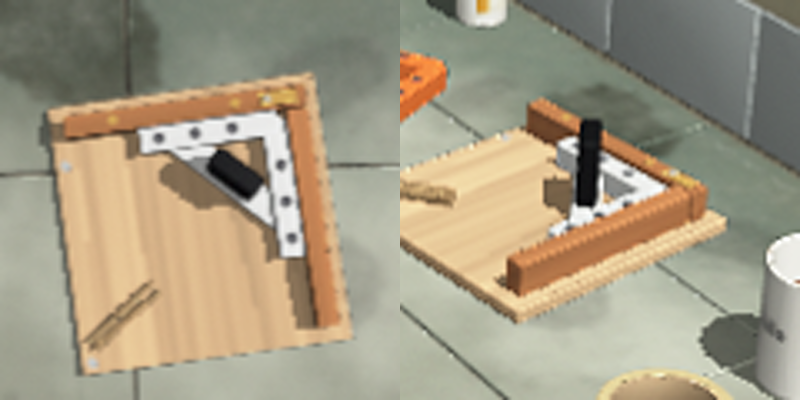

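The square lies with both legs along the rails. The loose-rail mask was poor, so I check that angle directly from depth before handing in.

Run:
```python
from fit import *
for n in('top','scene'):
    c=cam(n);P=toppts(c,(440,625),(-250,-195),(36.5,46));print(n,len(P),*fit(P[:,:2],LO[LO[:,1]>18],[642,-205,1.66]))
    P=toppts(c,(440,680),(-250,0),(36.5,46));print('  U',*fit(P[:,:2],np.vstack([FX,LO]),[642,-205,1.66]))
c=cam('top');P=toppts(c,(500,650),(-212,-60),(30,37.5))
print('square',*fit(P[:,:2],LS,[642,-205,1.66]))
```

```text
top 430 [ 641.93308886 -203.30877593    1.69261683] 0.6333846754594156
  U [ 640.96406848 -204.57937227    1.68335046] 0.771381600919332
scene 318 [ 642.80409224 -205.38096829    1.68881951] 0.8630051472030467
  U [ 642.91063628 -205.6305653     1.68307115] 1.4863589365374048
square [ 641.65043875 -205.26002146    1.66540483] 0.8797722868015055
```

```bash
python3 -c "
from cell import manip
print(manip.read_state()['clock']);print(manip.sign_off())"
```

```text
39.3
the job is handed in; nothing more can be done
None
```

The loose rail is pushed out until the corner is square. The square is left lying there as a brace, and I handed the job in at 39.3 s. `sign_off` gave no verdict.

I gripped the grey square by its handle, set it flat on the board inside the corner, and used it to push the loose rail out to its stop. I then slid it against the fixed rail and pressed both faces together. After that I eased off, let go, lifted straight up and retreated.

**Forces:**
- Wrist readings while pressing were about 11–13 N on each face for over 3 s. The highest I read was 13 N, at the end of each move only.
- Friction could make the true force on each face a few newtons lower than that.
- The moment about the handle was near zero, which means the legs bore evenly and not on a tip.

**Last checks:**
- **Angles:** the fixed rail fits at 1.685 rad, the loose rail at 1.689–1.693 and the square at 1.687. Its corner fits within about 1 mm of the frame's corner, at about the cameras' 2 mm accuracy.
- **Bystanders:** the final picture shows no visible gap and the peg where it was. I did not measure any bystander again; the mug and orange look-alike show only in part in that view, and the tape roll barely.

**Disagreements:** the network's loose-rail mask in the last view was poor (residual 6.6), so I refitted the rail from depth points. A second, looser depth fit of the square gave 1.665 rad. I trusted the mask-based 1.687, which fitted better and agrees with the forces.

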